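# Move the hand stamps to the new rack in the same order

## Task

Move all four hand stamps from the old wooden stamp rack into the new empty grey one, keeping their order: the leftmost stamp goes to the leftmost pocket, and so on to the rightmost, so that the clerk still finds each one by its place. Leave each stamp standing upright on the floor of its own pocket, and leave the ink pad, stapler and dish where they are.

Things in the scene. Friction and masses are not known exactly. Their poses are not given: they have to be found in the camera images.
- old_rack: The old stamp rack, brown wood, holding the four stamps at the start. 260 mm long (y), 68 deep (x), 20 high: a row of four square pockets along y, 60 by 60 mm inside, 64 mm apart (centres at y = +-96, +-32 mm), walls and floor 4 mm thick. Fixed. Origin: centre of the underside; x away from the robot, y to its left, turned up to 0.1 rad. Left or right of the new rack.
- new_rack: The new stamp rack, grey, empty at the start. 260 mm long (y), 68 deep (x), 20 high: a row of four square pockets along y, 60 by 60 mm inside, 64 mm apart (centres at y = +-96, +-32 mm), walls and floor 4 mm thick. Fixed. Origin: centre of the underside; x away from the robot, y to its left, turned up to 0.1 rad.
- knob_stamp_mid (a point): Dark wooden hand stamp with a ball knob, 74 mm tall: round base 40 mm across and 22 mm high, thin neck, ball 32 mm across whose centre is 58 mm above the underside (21 mm above this point); grip the ball. This point: on its upright axis, half-way up. Starts upright in one of the old rack's pockets, turned at most 0.25 rad from the rack.
- baton_stamp_mid (a point): Light wooden hand stamp, 88 mm tall: square base 36 by 36 mm and 22 mm high, straight round handle 22 mm across from 22 mm up to the top; grip the handle about 68 mm above the underside (24 mm above this point). This point: on its upright axis, half-way up. Starts upright in one of the old rack's pockets, turned at most 0.25 rad from the rack.
- block_stamp_mid (a point): Black plastic block-shaped stamp, 70 mm tall: foot 32 mm (its x) by 44 mm (its y) and 10 mm high, above it a plain body 28 mm (x) by 40 mm (y) up to the top; grip it across x about 50 mm above the underside (15 mm above this point). This point: on its upright axis, half-way up. Starts upright in one of the old rack's pockets, turned at most 0.25 rad from the rack.
- bar_stamp_mid (a point): Steel hand stamp with a black cross-bar handle, 78 mm tall: round base 42 mm across and 22 mm high, steel stem 12 mm across, cross-bar at the top 16 mm (its x) by 46 mm (its y) by 20 mm high with its centre 29 mm above this point; grip the bar across x. This point: on its upright axis, half-way up. Starts upright in one of the old rack's pockets, turned at most 0.25 rad from the rack.
- pocket1: The leftmost (largest y) pocket of the new rack, as seen from the robot, with a thin grey felt square on its floor; origin at the centre of the pocket's floor, 4 mm above the desk; axes as the new rack. Inside 60 by 60 mm, walls rise 16 mm above this point.
- pocket2: The second from the left pocket of the new rack, as seen from the robot, with a thin grey felt square on its floor; origin at the centre of the pocket's floor, 4 mm above the desk; axes as the new rack. Inside 60 by 60 mm, walls rise 16 mm above this point.
- pocket3: The third from the left pocket of the new rack, as seen from the robot, with a thin grey felt square on its floor; origin at the centre of the pocket's floor, 4 mm above the desk; axes as the new rack. Inside 60 by 60 mm, walls rise 16 mm above this point.
- pocket4: The rightmost (smallest y) pocket of the new rack, as seen from the robot, with a thin grey felt square on its floor; origin at the centre of the pocket's floor, 4 mm above the desk; axes as the new rack. Inside 60 by 60 mm, walls rise 16 mm above this point.
Not all that is in view belongs to the job. Leave any red look-alike of the part that bears baton_stamp_mid alone.

How it is judged:
By the outcome, as a careful person would: the job done as asked, in the order asked, and still so for the second after the job is handed in, with the robot touching nothing.
It also fails if it takes over 102 s, if anything falls off the work surface, if the arm or the gripper's body presses on something with over 40 N, if the wrist force passes 120 N, or if a joint passes its speed limit or range.

## Robot

A 6-joint arm with a two-finger parallel gripper is mounted at the origin on the work surface. World frame = base frame: x ahead of the robot, y to its left, z up, the work surface at z = 0. Lengths are in m, angles in rad, forces in N, time in s.
With the tool pointing down it reaches from about 0.275 to 0.725 m from the base axis. Payload 5.6 kg.
Tool frame: the origin (TCP) lies midway between the tips of the shut fingers; the grasp point (between the pads) lies 19 mm behind it; z points along the fingers, y is the direction in which the jaws open and shut (so a half turn about z gives the same grasp; the last joint's range is limited). The gripper opens to 85 mm and grips with 20 to 120 N. Pads are 22 mm wide; open, the fingers measure 114 mm over their backs; the gripper's body (76 mm by 85 mm) begins 54 mm behind the grasp point. The pads swing forward as they close: fully open they stand 13 mm farther back than shut.
Start: joints at [1.385, 0.255, 0.108, 0, -1.424, -0.285], TCP at [0.249, 0.49, 0.231] pointing down, gripper open.
Joint ranges: [-2.95, 2.95], [-1.21, 1.97], [-1.09, 1.5], [-2.87, 1.71], [-2.94, -0.07], [-3.05, 3.05]. Speed limits (rad/s): [2.57, 2.57, 3.14, 3.14, 3.14, 3.14].

## Interface

Orientations are given as a 3x3 rotation matrix whose columns are the frame's x, y, z axes.
In Python, from cell import ctrl, cams, hand_in gives the robot as it stands.
- The arm moves only by the shell command python3 -m jog 'ROWS' [OPENING] [FORCE]. ROWS is a JSON object of lists of equal length, an entry for each row: "dp": the shift along the tool's x, y, z in mm, a list of three; "turn": the turn about the tool's z in rad. A call has 1 to 10 rows; each row is the pose to reach, as a shift and turn from the pose commanded when the call began, along the tool's axes at that moment; what a row does not reach only later rows make up. A row lasts 1/12 s, in which the tool goes at most 41.7 mm and 7.16 degrees, less where a joint would pass 70% of its speed; a pose out of reach is approached as far as the arm can. A call with a gripper value outside its range is refused whole. OPENING is the gripper's target within -1 to 1 (fully open at 1, half-way at 0, shut at -1), set as the call begins (- or left out, the last holds). The fingers move at their own pace and stop on an object; FORCE is the grip in N (left out, the last holds). Time passes only in rows, so rows that repeat a pose let the fingers close. It gives the time, the measured TCP pose, the force and the opening at its end, in the units of the state.
- ctrl.state(): the state, without advancing time (a new reading comes with each control period).
- cams.capture(name): name is "scene" or "top" or "wrist"; returns a dict with "pixels" (384x512x3 uint8, red, green, blue), "range_z" (384x512 float32, m along the optical axis (not along the pixel's ray), 0 where there is no reading), "fx", "fy", "cx", "cy" (pixels), "R" (3x3) and "t" (3): a world point X has camera coordinates R X + t; the wrist camera has in their place "hand_eye" (4x4, takes a point from camera to tool coordinates, whose origin is the TCP and whose axes are the flange's). Camera axes: x right, y down, z forward; pixel columns grow to the right and rows downward; lengths in m; the calibration is good to about 2 mm. The wrist camera is an equidistant fisheye: a pixel r from the principal point sees the ray r / f radians off the axis. A picture is of the moment at which its call begins: read the wrist's pose just before it.
- hand_in(): hands the job in, once; it reports no verdict.
The state is a dict: "time": time; "joint_pos": joint angles; "dq": joint speeds; "joint_efforts": joint torques, N m; "ee_pos": TCP position; "tcp_rot": TCP orientation; "force": force on the tool from outside, world axes, zero at the start; "wrist_torque": the same for the moment, N m; "grip_width": finger opening in m.
Only numpy, scipy, OpenCV 4.12 (cv2) and the standard library are available. Lean on these libraries where they do the work, as an engineer would, in place of code of your own. Each camera call takes 0.05 s, during which the arm holds its last target.

## Working session

There is one attempt and no reset: what is moved stays moved. The work goes in short steps, Python scripts to look and compute and a shell command to move; the robot and the scene stay as the last step left them, time stands still between calls to the robot, and variables do not carry over. Pictures are saved under pics/ and viewed, and the job is handed in when it is done.

```bash
ls; mkdir -p pics
python3 - <<'E'
from cell import ctrl,cams
import cv2,numpy as np
print(ctrl.state())
for n in ["scene","top"]:
    c=cams.capture(n); np.save(f"/tmp/{n}.npy",c,allow_pickle=True)
    cv2.imwrite(f"pics/{n}0.png",c["pixels"][:,:,::-1])
    print(n,c["fx"],c["fy"],c["cx"],c["cy"],c["R"],c["t"])
E
```

```text
pics
{'time': 0.0, 'joint_pos': array([ 1.38461897e+00,  2.55755325e-01,  1.06976111e-01, -4.46973442e-04,
       -1.42389725e+00, -2.84572352e-01]), 'dq': array([ 0.00085721,  0.00101811, -0.00258951, -0.00104929,  0.0006696 ,
       -0.00090325]), 'joint_efforts': array([-9.23519906e-06, -3.86630416e+01,  2.37932289e+01,  5.36516190e+00,
       -6.20353821e-03,  2.04931683e-05]), 'ee_pos': array([0.24919924, 0.4897415 , 0.23038439]), 'tcp_rot': array([[ 8.91198681e-01, -4.53612499e-01, -7.82535544e-04],
       [-4.53613162e-01, -8.91196937e-01, -1.76578422e-03],
       [ 1.03588513e-04,  1.92863299e-03, -9.99998135e-01]]), 'force': array([ 0.29456729, -0.39194763, -0.27278503]), 'wrist_torque': array([-0.03145737, -0.06560999,  0.04458919]), 'grip_width': 0.0854071293734413}
scene 435.55106116375623 435.55106116375623 253.8713385420112 187.5489797263246 [[-0.47962641  0.87727441 -0.01865798]
 [ 0.61134543  0.31883244 -0.72429458]
 [-0.62945633 -0.35879728 -0.68923816]] [ 0.28541404 -0.30779782  1.26722687]
top 390.87035541160736 390.87035541160736 259.31661935545213 191.24406409605723 [[ 0.00420068 -0.99985958  0.0162226 ]
 [-0.99739651 -0.00535712 -0.07191317]
 [ 0.07198998 -0.01587828 -0.99727896]] [6.72121592e-04 5.41396575e-01 8.85105921e-01]
```

View pics/scene0.png

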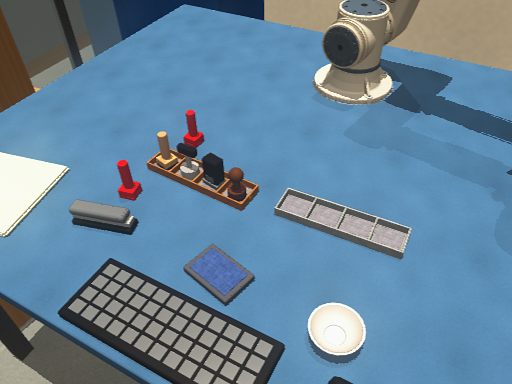

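View pics/top0.png

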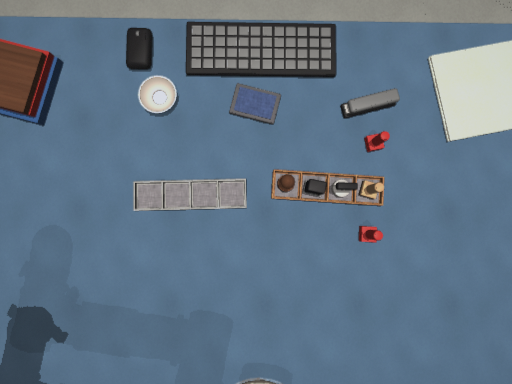

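The new rack is on the left, at u 134–246 in the top view, and the old rack is at u 272–383. Left to right, the stamps are knob (287,183), block (315,187), bar (345,187) and baton (371,188). The red decoys are at (377,141) and (370,234). Next I'll enlarge this view and measure.

```bash
cat > h.py <<'E'
import numpy as np,cv2
def load(n): return np.load(f"/tmp/{n}.npy",allow_pickle=True).item()
def cloud(c):
    z=c["range_z"]; v,u=np.mgrid[:z.shape[0],:z.shape[1]]
    P=np.stack([(u-c["cx"])/c["fx"]*z,(v-c["cy"])/c["fy"]*z,z],-1)
    return (P-c["t"])@c["R"]
def pix_at(c,u,v,h):
    d=c["R"].T@np.array([(u-c["cx"])/c["fx"],(v-c["cy"])/c["fy"],1]); o=-c["R"].T@c["t"]
    return o+d*(h-o[2])/d[2]
E
python3 - <<'E'
from h import *
c=load("top"); W=cloud(c); im=c["pixels"][:,:,::-1]
cv2.imwrite("pics/t_old.png",cv2.resize(im[155:250,262:395],None,fx=6,fy=6,interpolation=cv2.INTER_CUBIC))
cv2.imwrite("pics/t_new.png",cv2.resize(im[170:220,125:255],None,fx=6,fy=6,interpolation=cv2.INTER_CUBIC))
s=load("scene"); ims=s["pixels"][:,:,::-1]
cv2.imwrite("pics/s_old.png",cv2.resize(ims[100:215,110:265],None,fx=5,fy=5,interpolation=cv2.INTER_CUBIC))
print("desk",np.median(W[300:340,400:450,2]))
for nm,(u0,u1) in dict(new=(128,252),old=(266,390)).items():
    for name,cc in (("top",c),("scene",s)):
        X=cloud(cc)
        ys=[pix_at(c,u,188,0.02)[1] for u in (u1,u0)]
        m=(X[...,1]>ys[0])&(X[...,1]<ys[1])&(X[...,2]>.013)&(X[...,2]<.026)&(abs(X[...,0]-pix_at(c,200,192,.02)[0])<.06)
        p=X[m][:,:2].astype(np.float32); print(nm,name,len(p),cv2.minAreaRect(p*1000), np.median(X[m][:,2]))
E
```

```text
desk -0.000923487806826261
new top 734 ((533.4000244140625, 164.51626586914062), (68.3357162475586, 261.04180908203125), 1.7231359481811523) 0.019581857218217
new scene 1083 ((536.0794067382812, 162.10226440429688), (71.16930389404297, 260.3393249511719), 1.7605998516082764) 0.017372184312312338
old top 999 ((551.6498413085938, -156.2759552001953), (260.8175048828125, 68.35415649414062), 86.55062866210938) 0.019926728686525577
old scene 1312 ((555.57373046875, -157.55795288085938), (261.9517517089844, 70.84154510498047), 86.43666076660156) 0.018621147162610742
```

```bash
ls pics
```

```text
s_old.png
scene0.png
t_new.png
t_old.png
top0.png
```

View crops.

View pics/t_old.png

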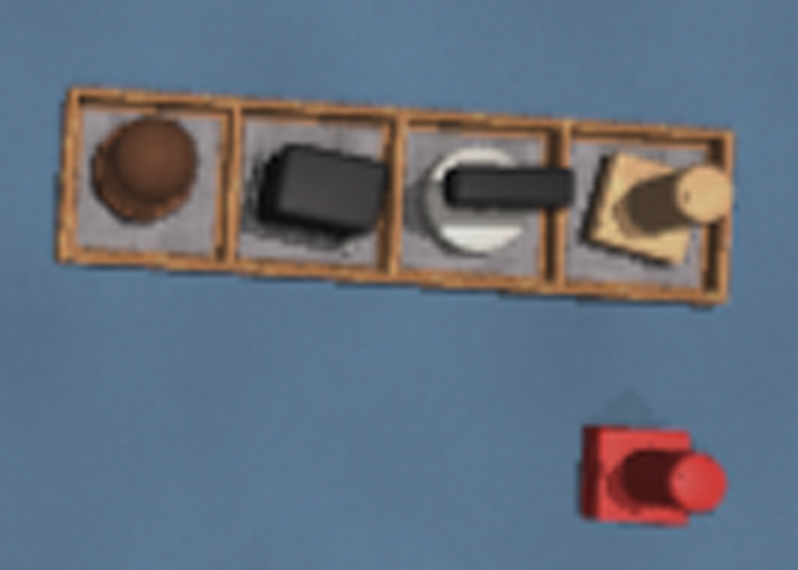

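View pics/s_old.png

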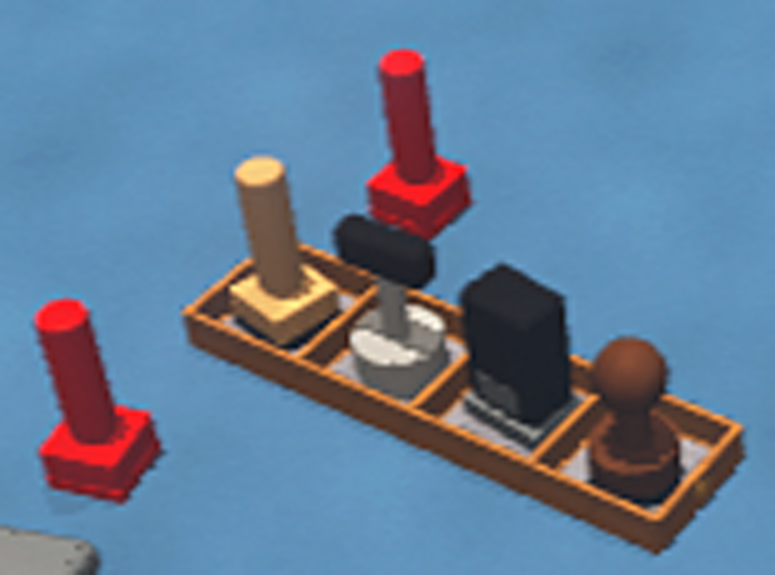

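Run:
```python
from h import *
c=load("top"); s=load("scene")
o=np.array([.5525,-.1565]);th=-.0605
R=np.array([[np.cos(th),-np.sin(th)],[np.sin(th),np.cos(th)]])
for name,cc in (("top",c),("scene",s)):
    X=cloud(cc).reshape(-1,3); L=(X[:,:2]-o)@R
    for i,y in enumerate((96,32,-32,-96)):
        lo=[.05,.055,.062,.078][i]
        m=(abs(L[:,0])<.045)&(abs(L[:,1]-y/1000)<.032)&(X[:,2]>lo)&(X[:,2]<.1)
        p=X[m]
        if len(p)<4: print(name,y,len(p));continue
        print(name,y,len(p),"zmax",p[:,2].max().round(4),"med",np.median(p,0).round(4),cv2.minAreaRect((p[:,:2]*1000).astype(np.float32)))
    # base points
```

```text
top 96 160 zmax 0.0791 med [ 0.56   -0.0574  0.073 ] ((559.8311157226562, -57.805572509765625), (28.739797592163086, 28.777416229248047), 0.7696638703346252)
top 32 247 zmax 0.0779 med [ 0.5496 -0.1201  0.0729] ((549.625244140625, -121.6138687133789), (40.10963821411133, 27.637807846069336), 78.56163024902344)
top -32 160 zmax 0.0849 med [ 0.5493 -0.1854  0.0808] ((549.9550170898438, -185.78640747070312), (44.51472091674805, 15.939654350280762), 87.73601531982422)
top -96 91 zmax 0.0954 med [ 0.5465 -0.25    0.0906] ((546.060302734375, -251.4637451171875), (19.357973098754883, 19.24814224243164), 86.62664794921875)
scene 96 190 zmax 0.0774 med [ 0.5711 -0.0549  0.069 ] ((566.4884643554688, -57.97320556640625), (27.023120880126953, 29.481292724609375), 50.97643280029297)
scene 32 266 zmax 0.0746 med [ 0.5592 -0.1189  0.071 ] ((553.4036865234375, -122.79981994628906), (41.372398376464844, 29.582500457763672), 78.06069946289062)
scene -32 200 zmax 0.0826 med [ 0.5586 -0.1841  0.0771] ((554.5802612304688, -186.43380737304688), (15.792256355285645, 45.17278289794922), 0.33685654401779175)
scene -96 85 zmax 0.0924 med [ 0.5538 -0.2504  0.0879] ((551.1062622070312, -252.48619079589844), (21.61574935913086, 21.00605583190918), 53.675537109375)
```

```bash
cat > go.py <<'E'
import sys,numpy as np
from cell import ctrl
s=ctrl.state(); R=s["tcp_rot"]; x,y,z,yaw=map(float,sys.argv[1:5]) # yaw: of tool -y axis vs world x
d=R.T@(np.array([x,y,z])-s["ee_pos"])*1000
cur=np.arctan2(-R[1,1],-R[0,1]); t=-(yaw-cur); t=(t+np.pi)%(2*np.pi)-np.pi
print("t",round(s["time"],2),"pos",s["ee_pos"].round(4),"yaw",cur.round(3),"F",s["force"].round(1),"w",round(s["grip_width"],4),"j1,j6",s["joint_pos"][[0,5]].round(2),"tilt",(R[2,2]+1).round(5))
print("dp",d.round(1),"norm",np.linalg.norm(d).round(),"turn",t.round(3))
E
python3 go.py .562 -.058 .2 0.0
python3 - <<'E'
from h import *
c=load("top");X=cloud(c)
for (u0,u1,v0,v1) in ((355,385,220,245),(360,395,128,155)):
    p=X[v0:v1,u0:u1].reshape(-1,3);p=p[p[:,2]>.01];print(p.min(0),p.max(0))
E
```

```text
t 0.1 pos [0.2493 0.4898 0.2305] yaw 1.1 F [ 0.2  0.4 -0.1] w 0.085 j1,j6 [ 1.38 -0.28] tilt 0.0
dp [527.2 346.2  31.1] norm 631.0 turn 1.1
[ 0.42553876 -0.26668838  0.01045099] [0.47626547 0.01762632 0.92162015]
[ 0.47626547 -0.28915369  0.01039031] [0.67764697 0.01762632 0.92162015]
```

```bash
python3 -m jog '{"dp":[[15,10,0],[45,30,0],[78,51,0],[111,73,0],[144,95,0],[178,117,0],[211,139,0],[245,161,0],[278,183,0],[310,205,10]],"turn":[0.05,0.16,0.28,0.4,0.52,0.64,0.76,0.88,1.0,1.1]}' 1 40; python3 go.py .562 -.058 .15 0
```

```text
time: 0.93
ee_pos: [0.4341, 0.1653, 0.2227]
tcp_rot: [[-0.006, -1.0, 0.003], [-1.0, 0.006, 0.001], [-0.002, -0.003, -1.0]]
force: [0.9, 0.1, -0.2]
grip_width: 0.0853
t 0.93 pos [0.4341 0.1653 0.2227] yaw -0.006 F [ 0.9  0.1 -0.2] w 0.0853 j1,j6 [ 0.7  -0.71] tilt 1e-05
dp [ 222.7 -129.    72.8] norm 267.0 turn -0.006
```

```bash
python3 -m jog '{"dp":[[29,-17,8],[58,-34,18],[87,-51,28],[116,-68,38],[145,-85,48],[174,-102,58],[195,-115,66],[210,-123,71],[218,-128,73],[218,-128,73]],"turn":[0,0,0,0,0,0,0,0,0,0]}'; python3 go.py .562 -.058 .15 0
python3 - <<'E'
from cell import ctrl,cams
import cv2,numpy as np
s=ctrl.state(); c=cams.capture("wrist"); c["s"]=s; np.save("/tmp/wrist.npy",c,allow_pickle=True)
cv2.imwrite("pics/w0.png",c["pixels"][:,:,::-1]); print(c["hand_eye"],c["fx"],c["cx"],c["cy"])
c=cams.capture("top"); np.save("/tmp/top1.npy",c,allow_pickle=True); cv2.imwrite("pics/top1.png",c["pixels"][:,:,::-1])
E
```

```text
time: 1.77
ee_pos: [0.5607, -0.0525, 0.147]
tcp_rot: [[-0.002, -1.0, -0.002], [-1.0, 0.002, -0.0], [0.0, 0.002, -1.0]]
force: [-0.9, 0.2, -0.0]
grip_width: 0.0857
t 1.77 pos [ 0.5607 -0.0525  0.147 ] yaw -0.002 F [-0.9  0.2 -0. ] w 0.0857 j1,j6 [ 0.18 -0.19] tilt 0.0
dp [ 5.5 -1.3 -3. ] norm 6.0 turn -0.002
[[ 5.20814870e-04 -9.58887006e-01 -2.83787663e-01  7.22753046e-02]
 [ 9.99999772e-01  6.21130258e-04 -2.63503289e-04  5.00463502e-05]
 [ 4.28938984e-04 -2.83787461e-01  9.58887112e-01 -1.42554488e-01]
 [ 0.00000000e+00  0.00000000e+00  0.00000000e+00  1.00000000e+00]] 297.3186396354542 257.16740713439003 189.89164364431244
```

View pics/w0.png

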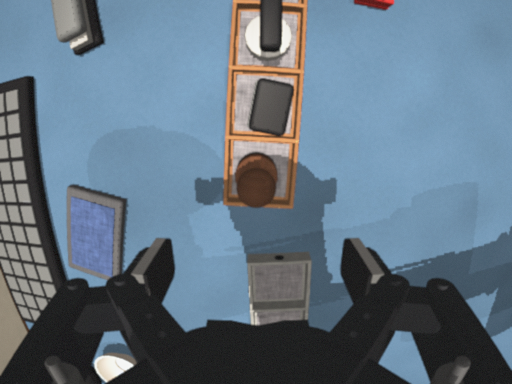

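```bash
cat >> h.py <<'E'
def wcloud(c):
    z=c["range_z"].astype(float); v,u=np.mgrid[:z.shape[0],:z.shape[1]]
    a=(u-c["cx"])/c["fx"]; b=(v-c["cy"])/c["fy"]; r=np.hypot(a,b)+1e-9
    k=np.tan(np.minimum(r,1.5))/r
    P=np.stack([a*k*z,b*k*z,z],-1); H=c["hand_eye"]; P=P@H[:3,:3].T+H[:3,3]
    W=P@c["s"]["tcp_rot"].T+c["s"]["ee_pos"]; W[z==0]=np.nan
    return W
E
python3 - <<'E'
from h import *
c=load("wrist");W=wcloud(c)
for n,(u0,u1,v0,v1,lo) in dict(knob=(225,290,150,205,.055),block=(245,300,72,135,.06),bar=(258,285,0,50,.065),rim=(222,300,140,212,.014)).items():
    p=W[v0:v1,u0:u1].reshape(-1,3); p=p[(p[:,2]>lo)&(p[:,2]<(.024 if n=='rim' else .1))]
    print(n,len(p),p.min(0).round(4),p.max(0).round(4),cv2.minAreaRect((p[:,:2]*1000).astype(np.float32)))
print(W[220,150],W[150,180])
E
```

```text
knob 1215 [ 0.5455 -0.0759  0.0587] [ 0.5765 -0.048   0.0789] ((560.9711303710938, -62.02204513549805), (30.872467041015625, 27.733755111694336), 1.0231742858886719)
block 1984 [ 0.5343 -0.1444  0.0686] [ 0.5664 -0.1029  0.0766] ((550.341796875, -123.12074279785156), (39.67152786254883, 27.9526424407959), 78.72888946533203)
bar 1140 [ 0.5427 -0.2023  0.069 ] [ 0.5591 -0.1646  0.0838] ((550.9818725585938, -183.508544921875), (37.75441360473633, 16.271961212158203), 89.53981018066406)
rim 986 [ 0.5226 -0.0926  0.014 ] [ 0.5935 -0.0268  0.024 ] ((557.9672241210938, -61.332618713378906), (66.21175384521484, 67.9814224243164), 86.86943054199219)
[ 6.78148074e-01 -5.05712537e-03  4.20963119e-04] [ 6.37981178e-01 -8.10072232e-02 -5.42984881e-04]
```

```bash
python3 go.py .5612 -.0595 .041 0
```

```text
t 1.87 pos [ 0.5606 -0.0509  0.1483] yaw -0.0 F [-0.4  0.5 -0. ] w 0.0855 j1,j6 [ 0.19 -0.19] tilt 0.0
dp [  8.7  -0.7 107.3] norm 108.0 turn -0.0
```

```bash
python3 -m jog '{"dp":[[4.5,0,5],[8.7,-0.5,20],[8.7,-0.5,40],[8.7,-0.5,60],[8.7,-0.5,78],[8.7,-0.5,92],[8.7,-0.5,102],[8.7,-0.5,107],[8.7,-0.5,107],[8.7,-0.5,107]],"turn":[0,0,0,0,0,0,0,0,0,0]}'; python3 go.py .5612 -.0595 .041 0
```

```text
time: 2.7
ee_pos: [0.5617, -0.0596, 0.0419]
tcp_rot: [[0.001, -1.0, 0.001], [-1.0, -0.001, -0.0], [0.0, -0.001, -1.0]]
force: [-0.1, 0.2, 0.4]
grip_width: 0.0857
t 2.7 pos [ 0.5617 -0.0596  0.0419] yaw 0.001 F [-0.1  0.2  0.4] w 0.0857 j1,j6 [ 0.17 -0.17] tilt 0.0
dp [-0.1  0.5  0.9] norm 1.0 turn 0.001
```

```bash
python3 -m jog '{"dp":[[0,0,0],[0,0,0],[0,0,0],[0,0,0],[0,0,0],[0,0,0]],"turn":[0,0,0,0,0,0]}' -1 40
```

```text
time: 3.2
ee_pos: [0.5616, -0.0599, 0.0418]
tcp_rot: [[0.0, -1.0, 0.001], [-1.0, -0.0, -0.0], [0.0, -0.001, -1.0]]
force: [0.8, -0.7, 3.3]
grip_width: 0.0297
```

```bash
python3 -m jog '{"dp":[[0,0,0],[0,0,0],[0,0,0]],"turn":[0,0,0]}' -1 40;python3 go.py .5612 -.0595 .041 0
python3 - <<'E'
from cell import ctrl,cams
import cv2
c=cams.capture("wrist"); cv2.imwrite("pics/w1.png",c["pixels"][:,:,::-1])
E
```

```text
time: 3.45
ee_pos: [0.5616, -0.0599, 0.0418]
tcp_rot: [[0.0, -1.0, 0.001], [-1.0, -0.0, -0.0], [0.0, -0.001, -1.0]]
force: [-0.9, 0.3, 5.9]
grip_width: 0.0297
t 3.45 pos [ 0.5616 -0.0599  0.0418] yaw 0.0 F [-0.9  0.3  5.9] w 0.0297 j1,j6 [ 0.17 -0.17] tilt 0.0
dp [-0.4  0.4  0.8] norm 1.0 turn 0.0
```

View pics/w1.png

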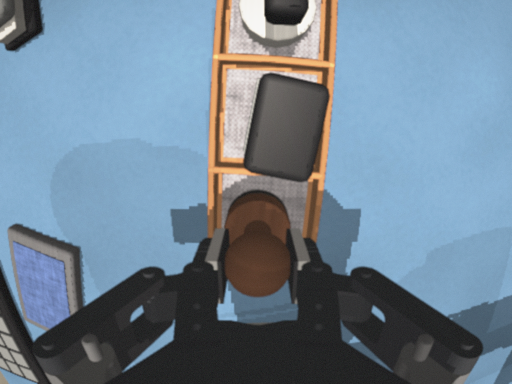

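The ball is held centrally between the pads at (258,265), and the grip width is 29.7 mm. Lifting.

```bash
python3 -m jog '{"dp":[[0,0,-4],[0,0,-14],[0,0,-30],[0,0,-48],[0,0,-66],[0,0,-84],[-4,0,-98],[-14,1,-106],[-30,2,-110],[-52,4,-110]],"turn":[0,0,0,0,0,0,0,0,0,0]}' ;python3 go.py .5318 .2593 .152 0.03
```

```text
time: 4.33
ee_pos: [0.5575, -0.0076, 0.1524]
tcp_rot: [[-0.002, -1.0, 0.002], [-1.0, 0.002, 0.0], [-0.0, -0.002, -1.0]]
force: [0.5, 0.5, -0.6]
grip_width: 0.0298
t 4.33 pos [ 0.5575 -0.0076  0.1524] yaw -0.002 F [ 0.5  0.5 -0.6] w 0.0298 j1,j6 [ 0.27 -0.27] tilt 0.0
dp [-266.8   26.1    0.5] norm 268.0 turn -0.032
```

```bash
python3 -m jog '{"dp":[[-28,2,0],[-60,5,0],[-93,8,0],[-126,12,0],[-159,15,0],[-190,18,0],[-218,21,0],[-242,24,0],[-258,26,0],[-266,26,0]],"turn":[0,0,0,0,0,0,-0.01,-0.02,-0.03,-0.03]}' ;python3 -m jog '{"dp":[[0,0,0]],"turn":[0]}' ;python3 go.py .5318 .2593 .043 0.03
python3 - <<'E'
from cell import ctrl,cams
import cv2,numpy as np
s=ctrl.state(); c=cams.capture("wrist"); c["s"]=s; np.save("/tmp/wrist.npy",c,allow_pickle=True)
cv2.imwrite("pics/w2.png",c["pixels"][:,:,::-1])
E
```

```text
time: 5.17
ee_pos: [0.5303, 0.2603, 0.1508]
tcp_rot: [[0.033, -0.999, -0.001], [-0.999, -0.033, -0.0], [0.0, 0.001, -1.0]]
force: [0.6, -0.2, -0.5]
grip_width: 0.0299
time: 5.25
ee_pos: [0.5308, 0.2595, 0.1509]
tcp_rot: [[0.032, -0.999, -0.001], [-0.999, -0.032, -0.0], [0.0, 0.001, -1.0]]
force: [0.4, 0.0, -0.3]
grip_width: 0.0301
t 5.25 pos [0.5308 0.2595 0.1509] yaw 0.032 F [ 0.4  0.  -0.3] w 0.0301 j1,j6 [ 0.72 -0.69] tilt 0.0
dp [  0.2  -1.  107.9] norm 108.0 turn 0.002
```

View pics/w2.png

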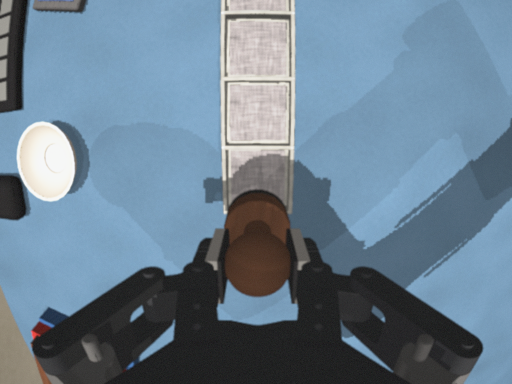

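Run:
```python
from h import *
c=load("wrist");W=wcloud(c)
p=W[0:200,200:315].reshape(-1,3); p=p[(p[:,2]>.013)&(p[:,2]<.025)]
print(len(p),p.min(0),p.max(0),cv2.minAreaRect((p[:,:2]*1000).astype(np.float32)))
# predicted wall 1|2 and 2|3 at y offset 64, 0
for y0 in (.0995,.1633,.2273):
    q=p[(abs(p[:,1]-y0)<.012)&(abs(p[:,0]-.534)<.024)]; print(y0,len(q),np.median(q,0).round(4))
```

```text
3023 [0.49641626 0.08295819 0.01300228] [0.56984858 0.27930512 0.02226034] ((533.0536499023438, 181.6544952392578), (68.76529693603516, 195.61294555664062), 1.8145427703857422)
0.0995 308 [0.5342 0.0999 0.0194]
0.1633 302 [0.534  0.1634 0.0196]
0.2273 257 [0.5339 0.2268 0.0198]
```

The wrist cloud puts the new rack's pocket walls within 1 mm of my prediction. Lowering.

```bash
python3 -m jog '{"dp":[[0,0,6],[0,0,20],[0,0,38],[0,0,56],[0,0,74],[0,0,88],[0,0,98],[0,0,104],[0,0,107],[0,0,108]],"turn":[0,0,0,0,0,0,0,0,0,0]}' ;python3 -m jog '{"dp":[[0,0,0],[0,0,0]],"turn":[0,0]}'
```

```text
time: 6.13
ee_pos: [0.5315, 0.2578, 0.0432]
tcp_rot: [[0.029, -1.0, 0.0], [-1.0, -0.029, -0.0], [0.0, -0.0, -1.0]]
force: [-0.1, -0.1, -0.2]
grip_width: 0.0296
time: 6.3
ee_pos: [0.5318, 0.2584, 0.0441]
tcp_rot: [[0.03, -1.0, 0.001], [-1.0, -0.03, 0.001], [-0.001, -0.001, -1.0]]
force: [-1.1, -0.1, 0.2]
grip_width: 0.0296
```

```bash
python3 -m jog '{"dp":[[0,0,1],[0,0,1.5],[0,0,1.5]],"turn":[0,0,0]}';python3 go.py .5318 .2593 .043 0.03
```

```text
time: 6.55
ee_pos: [0.5313, 0.2583, 0.042]
tcp_rot: [[0.03, -1.0, 0.0], [-1.0, -0.03, 0.0], [-0.0, -0.0, -1.0]]
force: [0.4, 0.6, -0.7]
grip_width: 0.0302
t 6.55 pos [0.5313 0.2583 0.042 ] yaw 0.03 F [ 0.4  0.6 -0.7] w 0.0302 j1,j6 [ 0.72 -0.69] tilt 0.0
dp [-1.  -0.6 -1. ] norm 2.0 turn 0.0
```

```bash
python3 -m jog '{"dp":[[0,0,1],[0,0,1],[0,0,1]],"turn":[0,0,0]}';python3 -m jog '{"dp":[[0,0,1],[0,0,1],[0,0,1]],"turn":[0,0,0]}'
```

```text
time: 6.8
ee_pos: [0.5316, 0.2583, 0.0418]
tcp_rot: [[0.03, -1.0, 0.001], [-1.0, -0.03, 0.0], [-0.0, -0.001, -1.0]]
force: [-2.6, -0.7, 5.4]
grip_width: 0.0299
time: 7.05
ee_pos: [0.5317, 0.2583, 0.0417]
tcp_rot: [[0.031, -1.0, 0.002], [-1.0, -0.031, 0.0], [-0.0, -0.002, -1.0]]
force: [-4.1, -0.7, 11.4]
grip_width: 0.0301
```

```bash
python3 -m jog '{"dp":[[0,0,-1],[0,0,-1],[0,0,-1],[0,0,-1],[0,0,-1],[0,0,-2],[0,0,-6],[0,0,-16],[0,0,-34],[0,0,-56]],"turn":[0,0,0,0,0,0,0,0,0,0]}' 1 40;python3 go.py .5505 -.1228 .155 -0.197
```

```text
time: 7.88
ee_pos: [0.5306, 0.2577, 0.0961]
tcp_rot: [[0.03, -1.0, -0.002], [-1.0, -0.03, -0.001], [0.001, 0.002, -1.0]]
force: [0.2, 0.1, 0.7]
grip_width: 0.0854
t 7.88 pos [0.5306 0.2577 0.0961] yaw 0.03 F [0.2 0.1 0.7] w 0.0854 j1,j6 [ 0.72 -0.69] tilt 0.0
dp [381.   -8.4 -58.4] norm 386.0 turn 0.227
```

```bash
python3 -m jog '{"dp":[[0,0,-20],[4,0,-38],[16,0,-52],[40,0,-58],[76,-1,-58],[114,-2,-58],[152,-3,-58],[190,-4,-58],[228,-5,-58],[266,-6,-58]],"turn":[0,0,0,0,0,0,0.04,0.08,0.12,0.16]}';python3 go.py .5505 -.1228 .15 -0.197
```

```text
time: 8.72
ee_pos: [0.5452, -0.0093, 0.1551]
tcp_rot: [[-0.131, -0.991, 0.002], [-0.991, 0.131, 0.0], [-0.0, -0.002, -1.0]]
force: [0.5, -0.7, -1.0]
grip_width: 0.0855
t 8.72 pos [ 0.5452 -0.0093  0.1551] yaw -0.132 F [ 0.5 -0.7 -1. ] w 0.0855 j1,j6 [ 0.27 -0.4 ] tilt 0.0
dp [111.8 -20.1   5.1] norm 114.0 turn 0.065
```

```bash
python3 -m jog '{"dp":[[28,-5,0],[56,-10,0],[80,-14,0],[98,-18,0],[108,-20,2],[111,-20,4],[111,-20,4],[111,-20,4]],"turn":[0.02,0.04,0.06,0.065,0.065,0.065,0.065,0.065]}';python3 go.py .5505 -.1228 .034 -0.197
python3 - <<'E'
from cell import ctrl,cams
import cv2,numpy as np
s=ctrl.state(); c=cams.capture("wrist"); c["s"]=s; np.save("/tmp/wrist.npy",c,allow_pickle=True)
cv2.imwrite("pics/w3.png",c["pixels"][:,:,::-1])
c=cams.capture("top"); cv2.imwrite("pics/top3.png",c["pixels"][:,:,::-1])
E
python3 go.py .5505 -.1228 .034 -0.197
```

```text
time: 9.38
ee_pos: [0.5506, -0.1195, 0.1498]
tcp_rot: [[-0.193, -0.981, -0.0], [-0.981, 0.193, 0.0], [-0.0, 0.0, -1.0]]
force: [0.2, -0.5, 0.1]
grip_width: 0.0853
t 9.38 pos [ 0.5506 -0.1195  0.1498] yaw -0.194 F [ 0.2 -0.5  0.1] w 0.0853 j1,j6 [ 0.06 -0.26] tilt 0.0
dp [  3.3  -0.6 115.8] norm 116.0 turn 0.003
t 9.48 pos [ 0.5507 -0.1192  0.1499] yaw -0.194 F [ 0.  -0.9 -0.7] w 0.0857 j1,j6 [ 0.06 -0.26] tilt 0.0
dp [  3.6  -0.5 115.9] norm 116.0 turn 0.003
```

View pics/w3.png

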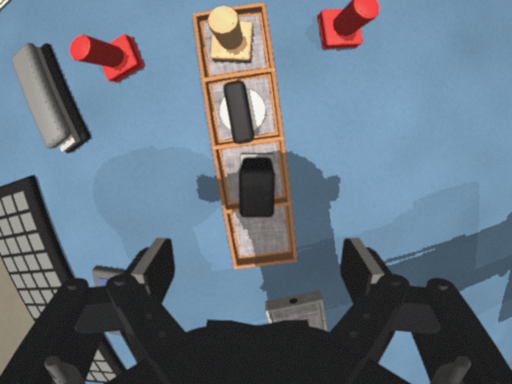

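View pics/top3.png

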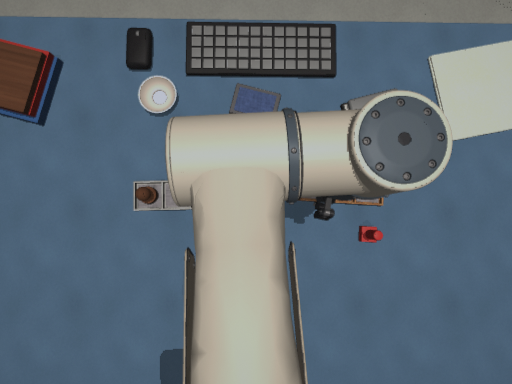

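The knob stands in pocket 1 at top-view (147,195). In the wrist view the block at (257,187) lies square to the jaws. I'll re-measure the other stamps from this view.

```bash
python3 - <<'E'
from h import *
c=load("wrist");W=wcloud(c)
for n,(u0,u1,v0,v1,lo) in dict(block=(235,280,150,225,.066),bar=(220,265,75,150,.066),baton=(205,245,0,50,.085)).items():
    p=W[v0:v1,u0:u1].reshape(-1,3); p=p[(p[:,2]>lo)&(p[:,2]<.1)]
    print(n,len(p),p.min(0).round(4),p.max(0).round(4),cv2.minAreaRect((p[:,:2]*1000).astype(np.float32)))
E
python3 -m jog '{"dp":[[1,0,6],[3,0,20],[3.5,-0.5,40],[3.5,-0.5,60],[3.5,-0.5,78],[3.5,-0.5,94],[3.5,-0.5,106],[3.5,-0.5,113],[3.5,-0.5,115],[3.5,-0.5,115]],"turn":[0,0,0,0,0,0,0,0,0,0]}';python3 go.py .5505 -.1228 .034 -0.197
```

```text
block 1749 [ 0.5337 -0.1451  0.066 ] [ 0.5661 -0.1032  0.0757] ((550.1451416015625, -124.24478149414062), (38.68949508666992, 27.843685150146484), 79.12945556640625)
bar 1407 [ 0.5426 -0.2106  0.0664] [ 0.5591 -0.1645  0.0841] ((550.914794921875, -187.53469848632812), (46.05594253540039, 16.445472717285156), 89.31582641601562)
baton 732 [ 0.5375 -0.2639  0.085 ] [ 0.5585 -0.2429  0.0941] ((547.8140258789062, -253.03097534179688), (21.193866729736328, 20.44801902770996), 17.413923263549805)
time: 10.32
ee_pos: [0.5503, -0.1235, 0.0345]
tcp_rot: [[-0.193, -0.981, -0.001], [-0.981, 0.193, -0.0], [0.0, 0.001, -1.0]]
force: [0.5, 0.5, -0.2]
grip_width: 0.0856
t 10.32 pos [ 0.5503 -0.1235  0.0345] yaw -0.194 F [ 0.5  0.5 -0.2] w 0.0856 j1,j6 [ 0.06 -0.25] tilt 0.0
dp [-0.7 -0.   0.5] norm 1.0 turn 0.003
```

Closing on the block.

```bash
python3 -m jog '{"dp":[[0,0,0],[0,0,0],[0,0,0],[0,0,0],[0,0,0],[0,0,0],[0,0,0]],"turn":[0,0,0,0,0,0,0]}' -1 50
```

```text
time: 10.9
ee_pos: [0.5508, -0.1238, 0.0353]
tcp_rot: [[-0.194, -0.981, 0.001], [-0.981, 0.194, -0.0], [-0.0, -0.001, -1.0]]
force: [-0.5, 1.2, 3.2]
grip_width: 0.0274
```

```bash
python3 -m jog '{"dp":[[0,0,-4],[0,0,-14],[0,0,-30],[0,0,-48],[0,0,-66],[0,0,-84],[-2,0,-98],[-12,-2,-106],[-28,-6,-110],[-50,-10,-110]],"turn":[0,0,0,0,0,0,0,0,0,0]}' ;python3 go.py .5337 .1953 .145 0.03
```

```text
time: 11.73
ee_pos: [0.5706, -0.0765, 0.1464]
tcp_rot: [[-0.195, -0.981, 0.002], [-0.981, 0.195, -0.0], [-0.0, -0.002, -1.0]]
force: [0.9, -0.0, -0.3]
grip_width: 0.0276
t 11.73 pos [ 0.5706 -0.0765  0.1464] yaw -0.197 F [ 0.9 -0.  -0.3] w 0.0276 j1,j6 [ 0.14 -0.34] tilt 0.0
dp [-259.3   89.3    1.3] norm 274.0 turn -0.227
```

```bash
python3 -m jog '{"dp":[[-28,10,0],[-58,20,0],[-90,31,0],[-122,42,0],[-154,53,0],[-184,63,0],[-212,73,0],[-236,81,0],[-252,87,0],[-259,89,0]],"turn":[0,-0.02,-0.05,-0.08,-0.11,-0.14,-0.17,-0.2,-0.22,-0.227]}' ;python3 -m jog '{"dp":[[0,0,0],[0,0,0]],"turn":[0,0]}' ;python3 go.py .5337 .1953 .036 0.03
```

```text
time: 12.57
ee_pos: [0.532, 0.1975, 0.1446]
tcp_rot: [[0.035, -0.999, -0.001], [-0.999, -0.035, 0.0], [-0.0, 0.001, -1.0]]
force: [0.0, -0.5, -0.3]
grip_width: 0.0275
time: 12.73
ee_pos: [0.5327, 0.1947, 0.1446]
tcp_rot: [[0.032, -0.999, -0.001], [-0.999, -0.032, -0.0], [0.0, 0.001, -1.0]]
force: [-0.2, -0.4, -0.9]
grip_width: 0.0275
t 12.73 pos [0.5327 0.1947 0.1446] yaw 0.032 F [-0.2 -0.4 -0.9] w 0.0275 j1,j6 [ 0.63 -0.59] tilt 0.0
dp [ -0.6  -1.1 108.6] norm 109.0 turn 0.002
```

```bash
python3 -m jog '{"dp":[[0,-1,6],[0,-1,20],[0,-1,38],[0,-1,56],[0,-1,74],[0,-1,88],[0,-1,98],[0,-1,104],[0,-1,107],[0,-1,108]],"turn":[0,0,0,0,0,0,0,0,0,0]}' ;python3 -m jog '{"dp":[[0,0,1],[0,0,1],[0,0,1]],"turn":[0,0,0]}'
```

```text
time: 13.57
ee_pos: [0.5341, 0.1944, 0.0367]
tcp_rot: [[0.031, -1.0, 0.0], [-1.0, -0.031, -0.0], [0.0, -0.0, -1.0]]
force: [0.8, -0.2, 0.0]
grip_width: 0.0273
time: 13.82
ee_pos: [0.5342, 0.195, 0.0365]
tcp_rot: [[0.032, -0.999, 0.001], [-0.999, -0.032, 0.001], [-0.001, -0.001, -1.0]]
force: [0.1, 0.7, -0.2]
grip_width: 0.0274
```

```bash
python3 -m jog '{"dp":[[0,0,1],[0,0,1],[0,0,1]],"turn":[0,0,0]}'
```

```text
time: 14.07
ee_pos: [0.5343, 0.1951, 0.0353]
tcp_rot: [[0.032, -0.999, 0.001], [-0.999, -0.032, 0.001], [-0.001, -0.001, -1.0]]
force: [0.4, 1.2, 1.5]
grip_width: 0.0278
```

```bash
python3 -m jog '{"dp":[[0,0,0],[0,0,0],[0,0,0],[0,0,0],[0,0,0],[0,0,-2],[0,0,-6],[0,0,-16],[0,0,-34],[0,0,-60]],"turn":[0,0,0,0,0,0,0,0,0,0]}' 1 40;python3 go.py .551 -.1865 .155 -0.008
```

```text
time: 14.9
ee_pos: [0.5327, 0.1941, 0.0944]
tcp_rot: [[0.032, -0.999, -0.003], [-0.999, -0.032, -0.002], [0.002, 0.003, -1.0]]
force: [0.5, -0.2, 0.4]
grip_width: 0.0856
t 14.9 pos [0.5327 0.1941 0.0944] yaw 0.032 F [ 0.5 -0.2  0.4] w 0.0856 j1,j6 [ 0.62 -0.59] tilt 1e-05
dp [381.1  -6.  -59.9] norm 386.0 turn 0.04
```

```bash
python3 -m jog '{"dp":[[0,0,-20],[4,0,-38],[16,0,-52],[40,0,-58],[76,-1,-58],[114,-2,-58],[152,-3,-58],[190,-4,-58],[228,-5,-58],[266,-5,-58]],"turn":[0,0,0,0,0,0,0.01,0.02,0.03,0.04]}';python3 go.py .551 -.1865 .15 -0.008
```

```text
time: 15.73
ee_pos: [0.5474, -0.0728, 0.1541]
tcp_rot: [[-0.008, -1.0, 0.002], [-1.0, 0.008, -0.0], [0.0, -0.002, -1.0]]
force: [1.8, -0.5, -0.1]
grip_width: 0.085
t 15.73 pos [ 0.5474 -0.0728  0.1541] yaw -0.008 F [ 1.8 -0.5 -0.1] w 0.085 j1,j6 [ 0.15 -0.16] tilt 0.0
dp [113.7  -4.5   4.1] norm 114.0 turn -0.0
```

```bash
python3 -m jog '{"dp":[[28,-1,0],[56,-2,0],[80,-3,0],[98,-4,0],[108,-4,2],[112,-4,4],[112,-4,4],[112,-4,4]],"turn":[0,0,0,0,0,0,0,0]}';python3 - <<'E'
from cell import ctrl,cams
import cv2,numpy as np
from h import *
s=ctrl.state(); c=cams.capture("wrist"); c["s"]=s
cv2.imwrite("pics/w4.png",c["pixels"][:,:,::-1]); W=wcloud(c)
p=W.reshape(-1,3); q=p[(abs(p[:,0]-.551)<.025)&(abs(p[:,1]+.187)<.035)&(p[:,2]>.066)&(p[:,2]<.09)]
print(len(q),cv2.minAreaRect((q[:,:2]*1000).astype(np.float32)))
E
python3 go.py .551 -.187 .053 -0.008
```

```text
time: 16.4
ee_pos: [0.5504, -0.1823, 0.1488]
tcp_rot: [[-0.008, -1.0, -0.0], [-1.0, 0.008, 0.0], [-0.0, 0.0, -1.0]]
force: [0.4, 1.3, 0.1]
grip_width: 0.0853
1254 ((550.243896484375, -188.84288024902344), (44.86357116699219, 15.705965042114258), 89.4690170288086)
t 16.45 pos [ 0.5505 -0.182   0.1489] yaw -0.007 F [-0.6 -0.   0.3] w 0.0852 j1,j6 [-0.05  0.04] tilt 0.0
dp [ 5.  -0.5 95.9] norm 96.0 turn 0.001
```

View pics/w4.png

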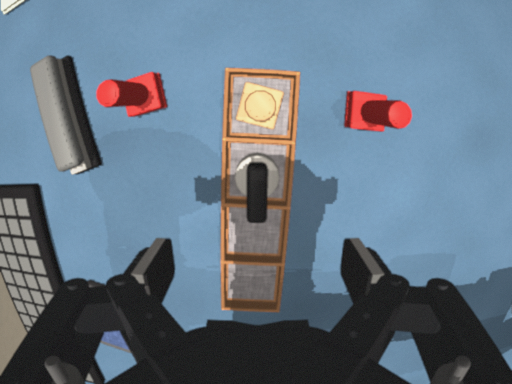

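The bar at (257,195) runs along tool x between the jaws. Descending and gripping.

```bash
python3 -m jog '{"dp":[[1,0,6],[3,0,18],[5.5,0,34],[5.5,0,50],[5.5,0,66],[5.5,0,80],[5.5,0,89],[5.5,0,94],[5.5,0,95],[5.5,0,95]],"turn":[0,0,0,0,0,0,0,0,0,0]}';python3 go.py .551 -.187 .053 -0.008; python3 -m jog '{"dp":[[0,0,0],[0,0,0],[0,0,0],[0,0,0],[0,0,0],[0,0,0],[0,0,0],[0,0,0]],"turn":[0,0,0,0,0,0,0,0]}' -1 60
```

```text
time: 17.28
ee_pos: [0.5507, -0.1883, 0.054]
tcp_rot: [[-0.007, -1.0, 0.0], [-1.0, 0.007, -0.0], [0.0, -0.0, -1.0]]
force: [0.4, 0.5, 0.1]
grip_width: 0.0854
t 17.28 pos [ 0.5507 -0.1883  0.054 ] yaw -0.007 F [0.4 0.5 0.1] w 0.0854 j1,j6 [-0.06  0.05] tilt 0.0
dp [-1.3 -0.3  1. ] norm 2.0 turn 0.001
time: 17.95
ee_pos: [0.5507, -0.1886, 0.0541]
tcp_rot: [[-0.008, -1.0, 0.001], [-1.0, 0.008, -0.0], [0.0, -0.001, -1.0]]
force: [0.6, 0.4, 1.5]
grip_width: 0.015
```

```bash
python3 -m jog '{"dp":[[0,0,-4],[0,0,-14],[0,0,-30],[0,0,-48],[0,0,-66],[0,0,-84],[-2,0,-98],[-12,1,-106],[-28,2,-110],[-50,3,-110]],"turn":[0,0,0,0,0,0,0,0,0,0]}' ;python3 go.py .5357 .1313 .164 0.03
```

```text
time: 18.78
ee_pos: [0.5479, -0.1383, 0.1651]
tcp_rot: [[-0.01, -1.0, 0.002], [-1.0, 0.01, -0.0], [0.0, -0.002, -1.0]]
force: [0.3, 0.2, -1.0]
grip_width: 0.0149
t 18.78 pos [ 0.5479 -0.1383  0.1651] yaw -0.01 F [ 0.3  0.2 -1. ] w 0.0149 j1,j6 [ 0.03 -0.04] tilt 0.0
dp [-269.5   14.8    1. ] norm 270.0 turn -0.04
```

```bash
python3 -m jog '{"dp":[[-28,1,0],[-60,3,0],[-93,5,0],[-126,7,0],[-159,9,0],[-190,11,0],[-219,13,0],[-244,14,0],[-261,15,0],[-269,15,0]],"turn":[0,0,0,0,0,-0.01,-0.02,-0.03,-0.04,-0.04]}' ;python3 -m jog '{"dp":[[0,0,0],[0,0,0]],"turn":[0,0]}' ;python3 go.py .5357 .1313 .0545 0.03;python3 - <<'E'
from cell import ctrl,cams
import cv2
c=cams.capture("wrist"); cv2.imwrite("pics/w5.png",c["pixels"][:,:,::-1])
E
```

```text
time: 19.62
ee_pos: [0.5341, 0.1333, 0.1637]
tcp_rot: [[0.035, -0.999, -0.001], [-0.999, -0.035, 0.0], [-0.0, 0.001, -1.0]]
force: [-0.4, 0.2, -0.7]
grip_width: 0.0149
time: 19.78
ee_pos: [0.5346, 0.1306, 0.1637]
tcp_rot: [[0.032, -0.999, -0.0], [-0.999, -0.032, -0.0], [0.0, 0.0, -1.0]]
force: [-0.2, -0.1, -1.7]
grip_width: 0.0147
t 19.78 pos [0.5346 0.1306 0.1637] yaw 0.032 F [-0.2 -0.1 -1.7] w 0.0147 j1,j6 [ 0.52 -0.49] tilt 0.0
dp [ -0.6  -1.2 109.2] norm 109.0 turn 0.002
```

View pics/w5.png

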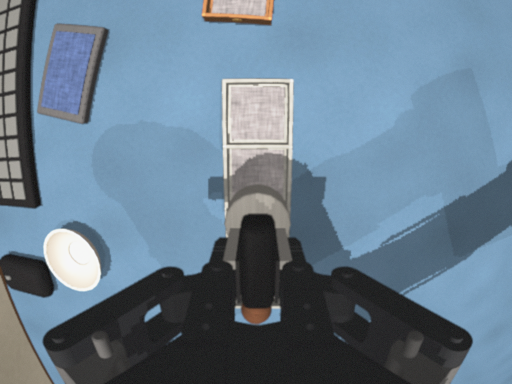

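The bar hangs upright over pocket 3, with the empty pocket 4 ahead at (257,113). Lowering.

```bash
python3 -m jog '{"dp":[[0,-1,6],[0,-1,20],[0,-1,38],[0,-1,56],[0,-1,74],[0,-1,88],[0,-1,98],[0,-1,104],[0,-1,108],[0,-1,109]],"turn":[0,0,0,0,0,0,0,0,0,0]}' ;python3 -m jog '{"dp":[[0,0,1],[0,0,1],[0,0,1]],"turn":[0,0,0]}'
```

```text
time: 20.67
ee_pos: [0.536, 0.1304, 0.0545]
tcp_rot: [[0.032, -1.0, -0.0], [-1.0, -0.032, -0.0], [0.0, 0.0, -1.0]]
force: [-0.9, -0.4, -1.5]
grip_width: 0.0152
time: 20.92
ee_pos: [0.5364, 0.1309, 0.0544]
tcp_rot: [[0.032, -0.999, 0.001], [-0.999, -0.032, 0.001], [-0.0, -0.001, -1.0]]
force: [0.7, -0.0, -0.4]
grip_width: 0.0149
```

```bash
python3 -m jog '{"dp":[[0,0,1],[0,0,1],[0,0,1]],"turn":[0,0,0]}'
```

```text
time: 21.17
ee_pos: [0.5366, 0.1309, 0.054]
tcp_rot: [[0.032, -0.999, 0.002], [-0.999, -0.032, 0.0], [-0.0, -0.002, -1.0]]
force: [-1.4, 0.5, 5.8]
grip_width: 0.0151
```

Contact, 5.8 N. Releasing.

```bash
python3 -m jog '{"dp":[[0,0,-0.5],[0,0,-0.5],[0,0,-0.5],[0,0,-0.5],[0,0,-0.5],[0,0,-2],[0,0,-6],[0,0,-16],[0,0,-34],[0,0,-56]],"turn":[0,0,0,0,0,0,0,0,0,0]}' 1 40;python3 go.py .5475 -.253 .16 -0.03
```

```text
time: 22.0
ee_pos: [0.5353, 0.1303, 0.1092]
tcp_rot: [[0.032, -0.999, -0.002], [-0.999, -0.032, -0.001], [0.001, 0.002, -1.0]]
force: [-0.2, 0.5, 0.5]
grip_width: 0.085
t 22.0 pos [0.5353 0.1303 0.1092] yaw 0.032 F [-0.2  0.5  0.5] w 0.085 j1,j6 [ 0.52 -0.49] tilt 0.0
dp [ 3.836e+02  1.000e-01 -5.050e+01] norm 387.0 turn 0.062
```

```bash
python3 -m jog '{"dp":[[0,0,-18],[4,0,-34],[16,0,-46],[40,0,-50],[76,0,-50],[114,0,-50],[152,0,-50],[190,0,-50],[228,0,-50],[266,0,-50]],"turn":[0,0,0,0,0,0,0.01,0.02,0.03,0.04]}';python3 go.py .5475 -.253 .155 -0.008
```

```text
time: 22.83
ee_pos: [0.5444, -0.1371, 0.1601]
tcp_rot: [[-0.008, -1.0, 0.001], [-1.0, 0.008, -0.0], [0.0, -0.001, -1.0]]
force: [0.5, 0.6, 0.6]
grip_width: 0.0853
t 22.83 pos [ 0.5444 -0.1371  0.1601] yaw -0.008 F [0.5 0.6 0.6] w 0.0853 j1,j6 [ 0.03 -0.04] tilt 0.0
dp [115.9  -4.    5.1] norm 116.0 turn -0.0
```

```bash
python3 -m jog '{"dp":[[28,-1,0],[56,-2,0],[80,-3,0],[98,-3,0],[108,-3,2],[114,-3,4],[114,-3,4],[114,-3,4]],"turn":[0,0,0,0,0,0,0,0]}';python3 - <<'E'
from cell import ctrl,cams
import cv2,numpy as np
from h import *
s=ctrl.state(); c=cams.capture("wrist"); c["s"]=s
cv2.imwrite("pics/w6.png",c["pixels"][:,:,::-1]); W=wcloud(c)
p=W.reshape(-1,3); q=p[(abs(p[:,0]-.548)<.025)&(abs(p[:,1]+.253)<.03)&(p[:,2]>.08)&(p[:,2]<.1)]
print(len(q),cv2.minAreaRect((q[:,:2]*1000).astype(np.float32)))
E
python3 go.py .5475 -.253 .052 -0.008
```

```text
time: 23.5
ee_pos: [0.5465, -0.2486, 0.1548]
tcp_rot: [[-0.008, -1.0, -0.0], [-1.0, 0.008, 0.0], [-0.0, 0.0, -1.0]]
force: [0.1, 0.4, 0.2]
grip_width: 0.0851
694 ((547.7080688476562, -254.8662872314453), (20.306852340698242, 20.428659439086914), 89.6881332397461)
t 23.55 pos [ 0.5466 -0.2483  0.1549] yaw -0.007 F [ 0.6  0.  -0. ] w 0.0854 j1,j6 [-0.17  0.16] tilt 0.0
dp [  4.7  -0.9 102.9] norm 103.0 turn 0.001
```

View pics/w6.png

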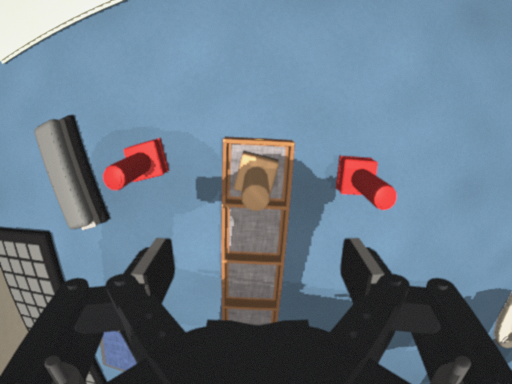

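Run:
```python
from h import *
for n in ("top",):
    X=cloud(load(n)); p=X.reshape(-1,3); im=load(n)["pixels"].reshape(-1,3).astype(int)
    m=(im[:,0]>120)&(im[:,1]<70)&(im[:,2]<70)&(p[:,1]<-.15)&(p[:,1]>-.4)&(p[:,2]>.005)&(p[:,2]<.1)
    for s in (p[m&(p[:,0]<.54)],p[m&(p[:,0]>.54)]):print(len(s),s.min(0),s.max(0));
```

```text
117 [ 0.42784814 -0.26454655  0.0178955 ] [ 0.46224847 -0.23111433  0.08972376]
141 [ 0.63928659 -0.28535789  0.0175666 ] [ 0.67756006 -0.24818999  0.09123925]
```

Clearance to both decoys is about 28–35 mm. Descending on the baton.

```bash
python3 -m jog '{"dp":[[1,0,6],[3,-0.5,20],[5.5,-1,36],[5.5,-1,52],[5.5,-1,68],[5.5,-1,83],[5.5,-1,94],[5.5,-1,100],[5.5,-1,102],[5.5,-1,102]],"turn":[0,0,0,0,0,0,0,0,0,0]}';python3 go.py .5475 -.253 .052 -0.008; python3 -m jog '{"dp":[[0,0,0],[0,0,0],[0,0,0],[0,0,0],[0,0,0],[0,0,0],[0,0,0],[0,0,0]],"turn":[0,0,0,0,0,0,0,0]}' -1 50
```

```text
time: 24.38
ee_pos: [0.5476, -0.2545, 0.0527]
tcp_rot: [[-0.007, -1.0, -0.0], [-1.0, 0.007, -0.0], [0.0, 0.0, -1.0]]
force: [0.6, 0.6, 0.7]
grip_width: 0.0857
t 24.38 pos [ 0.5476 -0.2545  0.0527] yaw -0.007 F [0.6 0.6 0.7] w 0.0857 j1,j6 [-0.18  0.17] tilt 0.0
dp [-1.5  0.1  0.7] norm 2.0 turn 0.001
time: 25.05
ee_pos: [0.5479, -0.2549, 0.0532]
tcp_rot: [[-0.008, -1.0, 0.001], [-1.0, 0.008, -0.0], [0.0, -0.001, -1.0]]
force: [-0.3, -0.2, 2.7]
grip_width: 0.0205
```

```bash
python3 -m jog '{"dp":[[0,0,-4],[0,0,-14],[0,0,-30],[0,0,-48],[0,0,-66],[0,0,-84],[-2,0,-98],[-12,1,-106],[-28,2,-110],[-50,3,-110]],"turn":[0,0,0,0,0,0,0,0,0,0]}' ;python3 go.py .5376 .0673 .163 0.2
```

```text
time: 25.88
ee_pos: [0.545, -0.2046, 0.164]
tcp_rot: [[-0.01, -1.0, 0.002], [-1.0, 0.01, -0.0], [0.0, -0.002, -1.0]]
force: [0.8, 0.3, -1.2]
grip_width: 0.0208
t 25.88 pos [ 0.545  -0.2046  0.164 ] yaw -0.01 F [ 0.8  0.3 -1.2] w 0.0208 j1,j6 [-0.09  0.08] tilt 0.0
dp [-271.8   10.     0.9] norm 272.0 turn -0.21
```

```bash
python3 -m jog '{"dp":[[-28,1,0],[-60,2,0],[-93,4,0],[-126,5,0],[-159,6,0],[-190,7,0],[-220,8,0],[-246,9,0],[-263,10,0],[-271,10,0]],"turn":[0,-0.03,-0.06,-0.09,-0.12,-0.15,-0.18,-0.2,-0.21,-0.21]}' ;python3 -m jog '{"dp":[[0,0,0],[0,0,0]],"turn":[0,0]}' ;python3 go.py .5376 .0673 .0535 0.2;python3 - <<'E'
from cell import ctrl,cams
import cv2
c=cams.capture("wrist"); cv2.imwrite("pics/w7.png",c["pixels"][:,:,::-1])
c=cams.capture("scene"); cv2.imwrite("pics/s7.png",c["pixels"][:,:,::-1])
E
```

```text
time: 26.72
ee_pos: [0.5362, 0.069, 0.1628]
tcp_rot: [[0.203, -0.979, -0.001], [-0.979, -0.203, 0.001], [-0.001, 0.0, -1.0]]
force: [-0.1, -0.8, -1.5]
grip_width: 0.0212
time: 26.88
ee_pos: [0.5367, 0.0664, 0.1628]
tcp_rot: [[0.201, -0.98, -0.0], [-0.98, -0.201, -0.0], [0.0, 0.0, -1.0]]
force: [0.4, -0.7, -1.4]
grip_width: 0.0209
t 26.88 pos [0.5367 0.0664 0.1628] yaw 0.203 F [ 0.4 -0.7 -1.4] w 0.0209 j1,j6 [ 0.41 -0.21] tilt 0.0
dp [ -0.7  -1.1 109.3] norm 109.0 turn 0.003
```

View pics/w7.png

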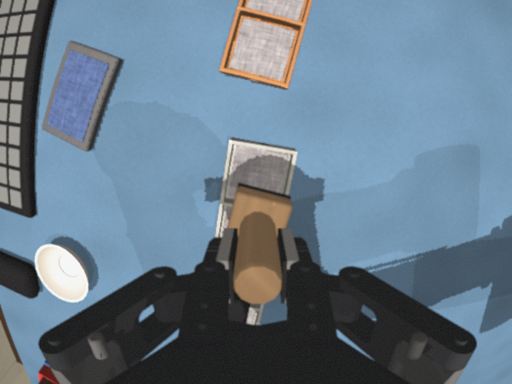

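View pics/s7.png

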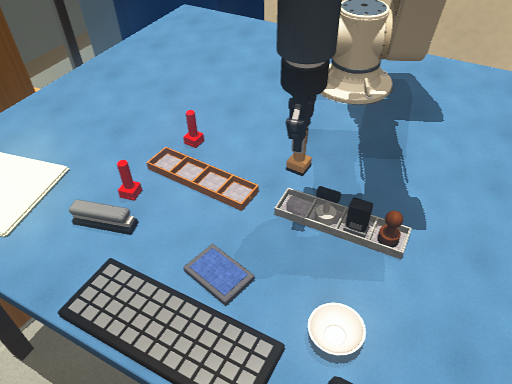

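All three are standing in order, and the baton hangs upright and square over pocket 4. Lowering.

```bash
python3 -m jog '{"dp":[[0,-1,6],[0,-1,20],[0,-1,38],[0,-1,56],[0,-1,74],[0,-1,88],[0,-1,98],[0,-1,104],[0,-1,108],[0,-1,109]],"turn":[0,0,0,0,0,0,0,0,0,0]}' ;python3 -m jog '{"dp":[[0,0,1],[0,0,1],[0,0,1]],"turn":[0,0,0]}'
```

```text
time: 27.82
ee_pos: [0.5381, 0.0663, 0.0535]
tcp_rot: [[0.2, -0.98, -0.0], [-0.98, -0.2, -0.0], [0.0, 0.0, -1.0]]
force: [0.2, 0.1, -1.4]
grip_width: 0.0207
time: 28.07
ee_pos: [0.5385, 0.0667, 0.0534]
tcp_rot: [[0.201, -0.98, 0.001], [-0.98, -0.201, 0.0], [-0.0, -0.001, -1.0]]
force: [0.8, -0.1, -0.9]
grip_width: 0.0206
```

```bash
python3 -m jog '{"dp":[[0,0,1],[0,0,1],[0,0,1]],"turn":[0,0,0]}'
```

```text
time: 28.32
ee_pos: [0.5387, 0.0668, 0.0532]
tcp_rot: [[0.201, -0.98, 0.002], [-0.98, -0.201, 0.0], [0.0, -0.002, -1.0]]
force: [-0.8, 0.8, 6.3]
grip_width: 0.021
```

```bash
python3 -m jog '{"dp":[[0,0,-0.5],[0,0,-0.5],[0,0,-0.5],[0,0,-0.5],[0,0,-0.5],[0,0,-2],[0,0,-6],[0,0,-16],[0,0,-34],[0,0,-60]],"turn":[0,0,0,0,0,0,0,0,0,0]}' 1 40; python3 -m jog '{"dp":[[0,0,-20],[0,0,-45],[0,0,-75],[0,0,-105],[0,10,-130],[0,30,-145],[0,55,-150],[0,85,-150],[0,110,-150],[0,125,-150]],"turn":[0,0,0,0,0,0,0,0,0,0]}'; python3 -m jog '{"dp":[[20,20,0],[50,40,0],[85,60,0],[120,75,0],[155,85,0],[185,90,0],[205,92,0],[215,92,0],[215,92,0]],"turn":[0,0,0,0,0,0,0,0,0]}'
python3 - <<'E'
from cell import ctrl,cams
import cv2,numpy as np
for n in ("scene","top"):
    c=cams.capture(n); np.save(f"/tmp/{n}9.npy",c,allow_pickle=True); cv2.imwrite(f"pics/{n}9.png",c["pixels"][:,:,::-1])
E
```

```text
time: 29.15
ee_pos: [0.5368, 0.0662, 0.1115]
tcp_rot: [[0.2, -0.98, -0.003], [-0.98, -0.2, -0.001], [0.0, 0.004, -1.0]]
force: [0.5, 0.6, 0.3]
grip_width: 0.0855
time: 29.98
ee_pos: [0.4136, 0.0408, 0.2633]
tcp_rot: [[0.201, -0.98, 0.002], [-0.98, -0.201, 0.001], [-0.001, -0.002, -1.0]]
force: [0.2, 0.1, -0.2]
grip_width: 0.0853
time: 30.73
ee_pos: [0.3684, -0.1893, 0.2625]
tcp_rot: [[0.198, -0.98, 0.0], [-0.98, -0.198, -0.001], [0.001, -0.0, -1.0]]
force: [0.0, -0.4, 0.3]
grip_width: 0.0852
```

View pics/scene9.png

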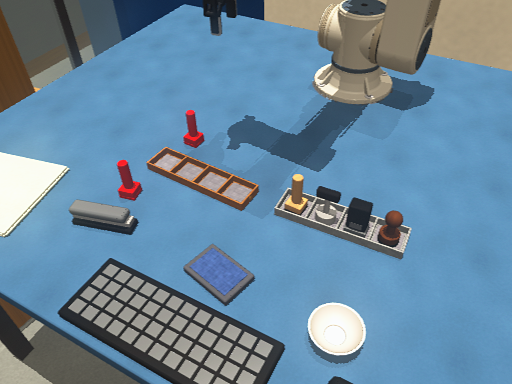

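View pics/top9.png

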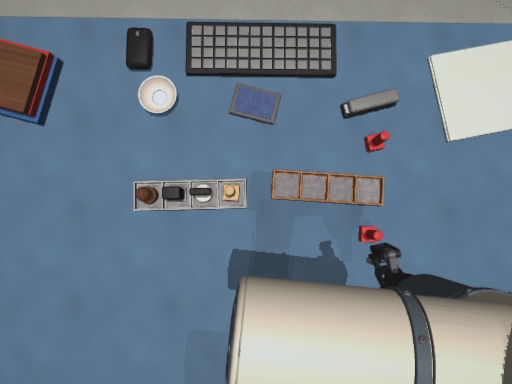

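Run:
```python
from h import *
a=load("top9");X=cloud(a);p=X.reshape(-1,3)
for n,off,H in (("knob",.096,.078),("block",.032,.074),("bar",-.032,.082),("baton",-.096,.092)):
    ctr=np.array([.534-.03*off,.1633+off])
    q=p[(abs(p[:,0]-ctr[0])<.035)&(abs(p[:,1]-ctr[1])<.032)&(p[:,2]>H-.012)&(p[:,2]<.11)]
    print(n,"top z",np.percentile(q[:,2],90).round(4),"exp",H,"off mm",((q[:,:2].min(0)+q[:,:2].max(0))/2-ctr).round(4)*1000)
s=load("scene9")["pixels"][:,:,::-1]
t=a["pixels"][:,:,::-1]
cv2.imwrite("pics/f.png",np.vstack([cv2.resize(s[160:260,265:420],(775,400),interpolation=2)[:340],cv2.resize(t[172:217,128:252],(775,250),interpolation=2)]))
```

```text
knob top z 0.0776 exp 0.078 off mm [ 0.5 -0.7]
block top z 0.0755 exp 0.074 off mm [1. 1.]
bar top z 0.0832 exp 0.082 off mm [0.9 1.7]
baton top z 0.0933 exp 0.092 off mm [0.7 1.8]
```

View pics/f.png

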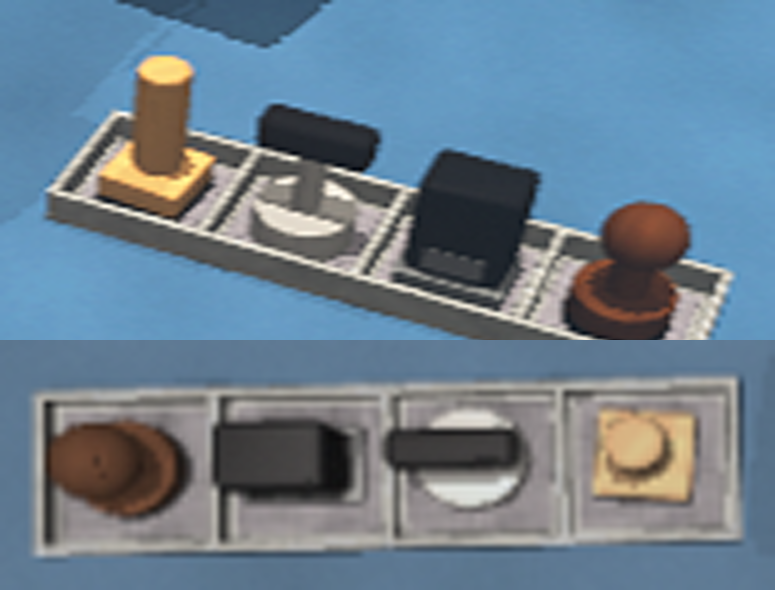

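All four stamps stand upright on the pocket floors, centred within 2 mm and at the expected heights. Handing in.

```bash
python3 -c "
from cell import hand_in
print(hand_in())"
```

```text
the job is handed in; nothing more can be done
None
```

I moved all four stamps into the new grey rack in their original order, left to right: knob, block, bar, baton. I handed the job in at about 31 s of the 102 s allowed.

- **Placement:** in the last depth check each stamp is within about 2 mm of its pocket centre. Their tops are within 1.5 mm of the height expected when standing on the pocket floor, and the last pictures show all four upright.
- **Forces:** the highest wrist-force reading I saw was about 11 N, when setting down the knob stamp. That is far below the 120 N limit.
- **Other items:** comparing the first and last pictures by eye, the ink pad, stapler, dish and both red look-alikes look unmoved.
- **Disagreement:** the scene and top cameras differed by about 3–5 mm in x for the stamps and old rack. I used values between the two and corrected them with the wrist camera, so it did not affect the result. No check failed.

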